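# Put the serving tray away on the middle rails

### The job

Pick up the wide empty serving tray from the table and slide it from the front onto the middle pair of rails of the steel tray rack, above the tray that is already in there, all the way in to the stops at the back. Leave it lying flat and square on both middle rails, and do not disturb the small tray on the table or the tray already in the rack.

Things in the scene. Friction and masses are not known exactly. Their poses are not given: they have to be found in the camera images.
- tray: Wide empty aluminium serving tray on the table, 160 (x) by 200 (y) mm, rim 12 mm high, 0.25 to 0.5 kg. Black hoop handle over its middle: a bar 94 mm long along the tray's y, 12 mm thick (x), 14 mm high, its centre 47 mm above the underside, right above the origin; open below for 36 mm between legs at y +-42. Origin: centre of underside, z up. Either end may go in first.
- rack: Fixed steel rack, open in front (its -x) and above. Rails: ledges 4 mm thick from |y| 82 to 112 mm (side frames), front end x -94; tops 35, 115 (middle) and 195 mm above origin; posts to 205. Back stops: tabs 20 mm high on the ledges at x +80, so a tray fully in has origin at x 0, y 0 (play +-12 in y). Origin: rack's middle, 0 to 30 mm above the table (varies); x points in along the rails.
- small_tray: Bystander: a narrow tray of the same kind, 160 (x) by 110 (y) mm, with the same rim and handle, lying on the table; too narrow for the rails. Which of the two trays lies nearer the rack varies. Origin: centre of its underside. Leave it alone.
- loaded_tray: Bystander: a tray just like the wide one, already lying on the rack's bottom rails; the top of its handle is 54 mm above its underside, 26 mm below the tops of the middle rails. Origin: centre of its underside. Leave it alone.

How it is judged:
By the outcome, as a careful person would: the job done as asked, in the order asked, and still so for the second after the job is handed in, with the robot touching nothing.
It also fails if it takes over 58 s, if anything falls off the work surface, if the arm or the gripper's body presses on something with over 40 N, if the wrist force passes 120 N, or if a joint passes its speed limit or range.

### The arm

A 6-joint arm with a two-finger parallel gripper is mounted at the origin on the work surface. World frame = base frame: x ahead of the robot, y to its left, z up, the work surface at z = 0. Lengths are in m, angles in degrees, forces in N, time in s.
With the tool pointing down it reaches from about 0.3 to 0.75 m from the base axis. Payload 8.5 kg.
Tool frame: the origin (TCP) lies on the centre line of the jaws, within the pads' length; the fingertips stand env.tips_ahead ahead of it and the grasp point (between the pads) lies 8 mm behind it (env.tips_ahead is the distance from the TCP to the fingertips, in m); z points along the fingers, y is the direction in which the jaws open and shut (so a half turn about z gives the same grasp; the last joint's range is limited). The gripper opens to 85 mm and grips with 20 to 120 N. Pads are 22 mm wide; open, the fingers measure 114 mm over their backs; the gripper's body (76 mm by 85 mm) begins 54 mm behind the grasp point. The pads swing forward as they close: fully open they stand 13 mm farther back than shut.
Start: joints at [54.185, 21.807, 74.336, -0, 83.858, -12.336], TCP at [0.219, 0.504, 0.242] pointing down, gripper open.
Joint ranges: [-178.18, 178.18], [-50.72, 133.34], [12.68, 142.11], [-81.47, 261.47], [9.98, 163.14], [-165.26, 165.26]. Speed limits (degrees/s): [136.94, 136.94, 180, 180, 180, 180].

### API

Orientations are given as a 3x3 rotation matrix whose columns are the frame's x, y, z axes.
In Python, from rig import env gives the robot as it stands.
- The arm moves only by the tool servo_tool, never from a script. Its argument "commands" is a list of rows, each an object with "linear": the shift along the tool's x, y, z in mm, a list of three; "angular": the turn, a rotation vector about the tool's x, y, z in degrees, a list of three; "gripper": the opening, from -1 (shut) to 1 (fully open). In form: [{"linear": [x, y, z], "angular": [rx, ry, rz], "gripper": gripper}, ...]. A call has 1 to 20 rows; each row is the pose to reach, as a shift and turn from the pose commanded when the call began, along the tool's axes at that moment; what a row does not reach only later rows make up. A row lasts 1/10 s, in which the tool goes at most 50 mm and 8.59 degrees, less where a joint would pass 70% of its speed; a pose out of reach is approached as far as the arm can. A call with a gripper value outside its range is refused whole. The fingers move at their own pace and stop on an object; "force" is the grip in N (left out, the last holds). Time passes only in rows, so rows that repeat a pose let the fingers close. It gives the time, the measured TCP pose, the force and the opening at its end, in the units of the state.
- env.observe(): the state, without advancing time (a new reading comes with each control period).
- env.get_image(name): name is "scene" or "top" or "wrist"; returns a dict with "frame" (480x640x3 uint8, blue, green, red), "fx", "fy", "cx", "cy" (pixels), "cam_to_world" (4x4, takes a point from camera to world coordinates); the wrist camera has in their place "T_tool_cam" (4x4, takes a point from camera to tool coordinates, whose origin is the TCP and whose axes are the flange's). Camera axes: x right, y up, looking along -z (the intrinsics and any distortion apply to the point x, -y, -z); pixel columns grow to the right and rows downward; lengths in m; the calibration is good to about 2 mm. The wrist camera is an equidistant fisheye: a pixel r from the principal point sees the ray r / f radians off the axis. A picture is of the moment at which its call begins: read the wrist's pose just before it. There is no depth.
- env.close_job(): hands the job in, once; it reports no verdict.
Trained networks look in a picture, given as the dict that the camera call returned (one of the last four; its "shot" number tells which), for a name from the list of things; names that differ only in an ending like _2 or _b are one class to them, and where a whole thing is asked for, a point or a joint stands for the part that bears it (a point fixed in the world has none). Each returns a list of dicts, best first, with "confidence" (0 to 1); they miss things now and then, are a little off and sometimes report something else, mostly with a low value. They report only what shows in the picture. A call takes as long as a camera call.
- env.trace(picture, query): "pixels" (480x640 bool, what is visible of it) and "extent" ([left, top, right, bottom] in pixels, round what is visible of it).
The state is a dict: "time_s": time; "q": joint angles; "qvel": joint speeds; "joint_efforts": joint torques, N m; "position": TCP position; "tool_rot": TCP orientation; "ft_force": force on the tool from outside, world axes, zero at the start; "wrist_torque": the same for the moment, N m; "grip_width": finger opening in m.
Only numpy, scipy, OpenCV 4.12 (cv2) and the standard library are available. Lean on these libraries where they do the work, as an engineer would, in place of code of your own. Each camera call takes 0.05 s, during which the arm holds its last target.

## Working session

There is one attempt and no reset: what is moved stays moved. The work goes in short steps, Python scripts to look and compute and a tool call to move; the robot and the scene stay as the last step left them, time stands still between calls to the robot, and variables do not carry over. Pictures are saved under pics/ and viewed, and the job is handed in when it is done.

Besides the shell and the picture viewer there is one more tool, called after "Emit:" by a JSON object that holds its "name" and its "arguments", one argument or row to a line. servo_tool: Moves the arm, as the interface text tells. Its arguments: {"type":"object","properties":{"commands":{"type":"array","items":{"type":"object","properties":{"linear":{"type":"array","items":{"type":"number"}},"angular":{"type":"array","items":{"type":"number"}},"gripper":{"type":"number"}}}},"force":{"type":"number"}},"required":["commands"]}

```bash
ls; mkdir -p pics
python3 - <<'E'
from rig import env
import cv2,numpy as np
print(env.observe(), env.tips_ahead)
for n in ["scene","top","wrist"]:
    p=env.get_image(n); cv2.imwrite(f"pics/{n}0.png",p["frame"])
    print(n,{k:(np.round(v,4).tolist() if not isinstance(v,int) else v) for k,v in p.items() if k!="frame"})
    for q in ["tray","rack","small_tray","loaded_tray"]:
        print(q,[(round(d["confidence"],2),np.round(d["extent"]).tolist()) for d in env.trace(p,q)])
E
```

```text
pics
{'time_s': 0.0, 'q': array([ 5.41848414e+01,  2.18428585e+01,  7.43867419e+01,  8.72623902e-04,
        8.38584445e+01, -1.23334319e+01]), 'qvel': array([ 0.09370824, -0.08920128, -0.09567121, -0.03265512,  0.0347245 ,
        0.06127971]), 'joint_efforts': array([ 5.13769410e-04, -4.48471355e+01, -2.31280929e+01, -1.46808106e-04,
        4.80116112e-03, -2.21307772e-06]), 'position': array([0.21895707, 0.5042242 , 0.24168256]), 'tool_rot': array([[-9.17186390e-01,  3.98457395e-01, -9.11497994e-04],
       [ 3.98458290e-01,  9.17185619e-01, -1.23724121e-03],
       [ 3.43024943e-04, -1.49797473e-03, -9.99998819e-01]]), 'ft_force': array([ 0.11880598, -0.04181922,  0.23603902]), 'wrist_torque': array([-0.01739524,  0.01695017,  0.00751236]), 'grip_width': 0.0855458932144749} 0.011
scene {'fx': 452.6136, 'fy': 452.6136, 'cx': 321.4408, 'cy': 238.4111, 'cam_to_world': [[0.6385, -0.6564, 0.4018, 0.8651], [0.7695, 0.5346, -0.3493, -0.3399], [0.0145, 0.5322, 0.8465, 0.7268], [0.0, 0.0, 0.0, 1.0]], 'shot': 1}
tray [(0.84, [202.0, 210.0, 338.0, 330.0])]
rack [(0.92, [386.0, 75.0, 561.0,
[... 157 characters left out ...]
122, 'cy': 233.7972, 'cam_to_world': [[-0.0268, 0.9909, -0.1321, 0.4066], [-0.9996, -0.0261, 0.0069, -0.0644], [0.0034, 0.1323, 0.9912, 1.311], [0.0, 0.0, 0.0, 1.0]], 'shot': 2}
tray [(0.85, [302.0, 226.0, 396.0, 304.0])]
rack [(0.66, [104.0, 117.0, 274.0, 270.0])]
small_tray [(0.84, [429.0, 230.0, 484.0, 303.0])]
loaded_tray [(0.83, [151.0, 158.0, 253.0, 253.0])]
wrist {'fx': 371.6483, 'fy': 371.6483, 'cx': 325.4312, 'cy': 229.4577, 'T_tool_cam': [[0.0002, 0.9492, 0.3147, 0.0817], [1.0, -0.0004, 0.0005, -0.0016], [0.0006, 0.3147, -0.9492, -0.131], [0.0, 0.0, 0.0, 1.0]], 'shot': 3}
tray [(0.69, [34.0, 432.0, 137.0, 480.0])]
rack []
small_tray [(0.8, [0.0, 432.0, 36.0, 475.0])]
loaded_tray []
```

View pics/scene0.png

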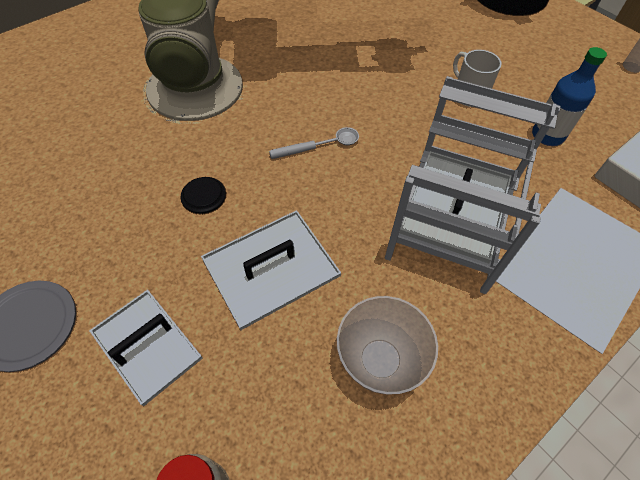

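View pics/top0.png

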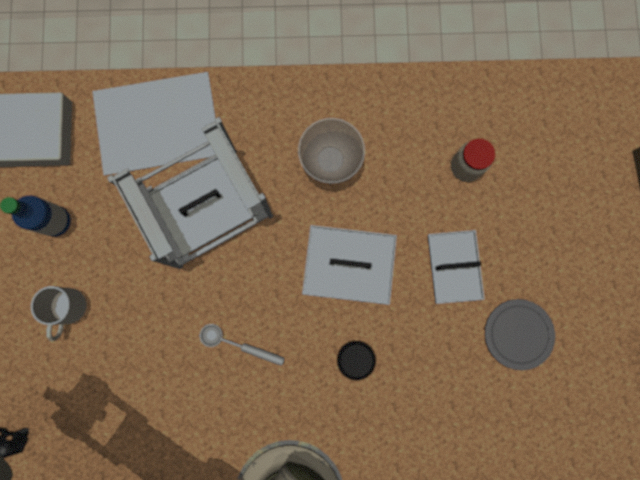

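View pics/wrist0.png

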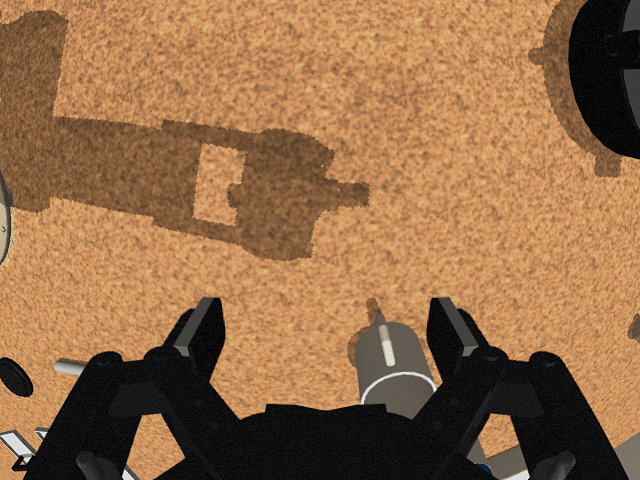

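Run:
```python
import cv2
a=cv2.imread("pics/scene0.png")[60:310,370:580]; cv2.imwrite("pics/sz.png",cv2.resize(a,None,fx=2.8,fy=2.4,interpolation=2))
a=cv2.imread("pics/top0.png")[110:280,90:290]; cv2.imwrite("pics/tz.png",cv2.resize(a,None,fx=3.5,fy=3.5,interpolation=2))
```

```text
(no output)
```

View pics/sz.png

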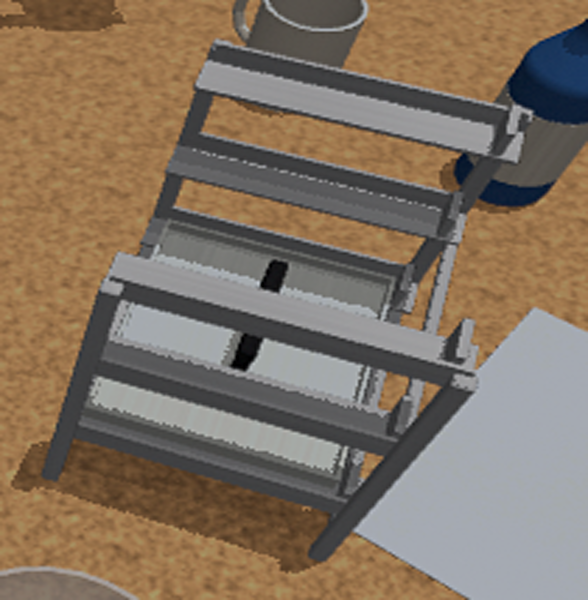

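View pics/tz.png

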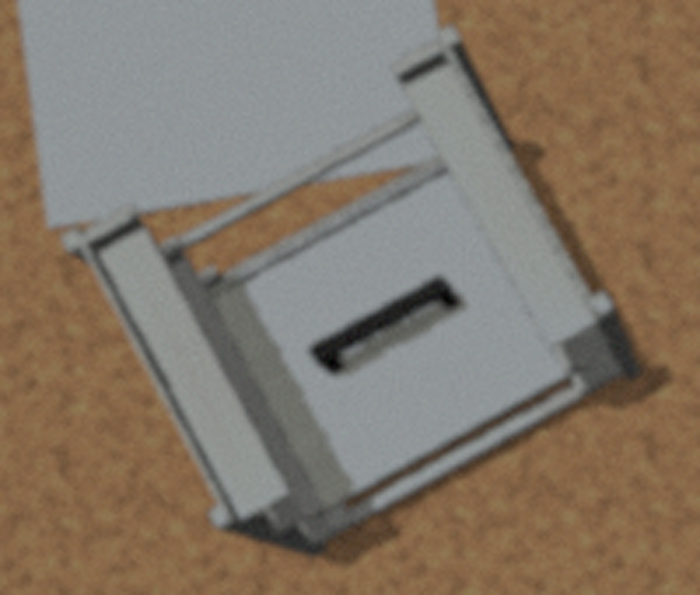

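```bash
cat > h.py <<'E'
import numpy as np,cv2
from scipy.optimize import least_squares
from rig import env
def shot(n,fn=None):
    o=env.observe(); p=env.get_image(n)
    if n=="wrist":
        T=np.eye(4);T[:3,:3]=o["tool_rot"];T[:3,3]=o["position"]
        p["C"]=T@np.array(p["T_tool_cam"])
    else: p["C"]=np.array(p["cam_to_world"])
    p["n"]=n
    if fn: cv2.imwrite(f"pics/{fn}.png",p["frame"])
    return p
def proj(p,P):
    P=np.atleast_2d(P); C=p["C"]; c=(P-C[:3,3])@C[:3,:3]; c=c*[1,-1,-1]
    if p["n"]=="wrist":
        r=np.hypot(c[:,0],c[:,1]); th=np.arctan2(r,c[:,2]); c2=c[:,:2]/np.maximum(r,1e-9)[:,None]*th[:,None]
    else: c2=c[:,:2]/c[:,2:]
    return c2*[p["fx"],p["fy"]]+[p["cx"],p["cy"]]
def pose(v): # x y z yawdeg
    a=np.radians(v[3]);R=np.array([[np.cos(a),-np.sin(a),0],[np.sin(a),np.cos(a),0],[0,0,1]])
    return R,np.array(v[:3])
def tf(v,P): R,t=pose(v); return np.atleast_2d(P)@R.T+t
E
python3 - <<'E'
from h import *
s=shot("scene");t=shot("top");
for p in (s,t):
    m=env.trace(p,"tray")[0]["pixels"].astype(np.uint8)
    c=max(cv2.findContours(m,0,2)[0],key=cv2.contourArea)
    print(p["n"],cv2.approxPolyDP(cv2.convexHull(c),4,True)[:,0].tolist())
# model: corners rim top and handle bar end tops
M=np.array([[-.08,-.1,.012],[.08,-.1,.012],[.08,.1,.012],[-.08,.1,.012],[0,-.047,.054],[0,.047,.054]])
# top px: right=-y, up=+x
tp=np.array([[390,304],[396,235],[310,226],[303,296],[371,266],[330,262]])
sp=np.array([[241,326],[340,271],[298,213],[203,258],[248,277],[292,246]])
def f(v):
    P=tf(v,M); return np.r_[(proj(t,P)-tp).ravel(),(proj(s,P)-sp).ravel()]
for sw in (0,1):
    r=least_squares(f,[.35,-.13,0,-5],x_scale=[.01,.01,.01,1]); print(r.x.round(4),r.fun.reshape(-1,2).round(1).tolist());break
E
```

```text
scene [[296, 210], [340, 275], [240, 329], [202, 256]]
top [[311, 226], [396, 235], [389, 303], [304, 293]]
[ 0.5001 -0.1434 -0.0442 42.2475] [[10.3, -39.9], [-42.8, -19.1], [-17.4, 47.7], [36.7, 27.2], [-8.8, -12.6], [2.8, 19.8], [-23.5, -13.3], [-34.2, 54.1], [23.6, 18.3], [40.3, -36.6], [17.3, 4.7], [-16.3, -8.9]]
```

Run:
```python
from h import *
s=shot("scene");t=shot("top");
M=np.array([[-.08,-.1,.012],[.08,-.1,.012],[.08,.1,.012],[-.08,.1,.012],[0,-.047,.054],[0,.047,.054]])
tp=np.array([[390,304],[396,235],[310,226],[303,296],[371,266],[330,262]])
sp=np.array([[203,258],[241,326],[340,272],[297,212],[246,264],[293,242]])
def f(v):
    P=tf(v,M); return np.r_[(proj(t,P)-tp).ravel(),(proj(s,P)-sp).ravel()]
r=least_squares(f,[.35,-.13,0,-5],x_scale=[.01,.01,.01,1]); print(r.x.round(4),r.fun.reshape(-1,2).round(1).tolist())
# rack: rough: top rail inner edges etc. use loaded tray handle ends (z .035+.054)
H=np.array([[0,-.047,.054],[0,.047,.054]])
tp2=np.array([[219,194],[182,211]]);sp2=np.array([[459,210],[469,172]])
def g(v):
    P=tf(v,H); return np.r_[(proj(t,P)-tp2).ravel(),(proj(s,P)-sp2).ravel()]
r=least_squares(g,[.45,.15,0.04,30],x_scale=[.01,.01,.01,1]); print(r.x.round(4),r.fun.reshape(-1,2).round(1).tolist())
```

```text
[ 0.5062 -0.1479 -0.0109 -7.7045] [[-0.8, 0.6], [-0.6, 0.6], [-0.1, 0.5], [-0.7, -0.9], [0.3, -0.0], [-0.6, -0.6], [-0.8, -0.9], [0.5, 1.6], [0.9, 0.4], [-0.7, -1.0], [-1.0, 1.5], [-0.5, -0.9]]
[ 0.6468  0.179   0.0418 27.6558] [[-0.6, -3.2], [-2.0, 0.6], [-2.5, 0.4], [-0.3, -0.1]]
```

```bash
cat >> h.py <<'E'
from scipy.spatial.transform import Rotation as Ro
def move(pos,yaw):
    o=env.observe();R=o["tool_rot"];a=np.radians(yaw)
    y=np.array([np.cos(a),np.sin(a),0]);z=np.array([0,0,-1.]);x=np.cross(y,z)
    T=np.c_[x,y,z]
    print("lin",(R.T@(np.array(pos)-o["position"])*1e3).round(1),"ang",Ro.from_matrix(R.T@T).as_rotvec(degrees=True).round(2),"t",o["time_s"], "pos",o["position"].round(4))
E
python3 - <<'E'
from h import *
move([.54,.14,.40],27)
E
```

```text
lin [-439.5 -206.4 -157.7] ang [ 0.   -0.   39.52] t 1.05 pos [0.2191 0.5044 0.2423]
```

Emit:
{"name": "servo_tool", "arguments": {
  "commands": [
    {"linear": [0, 0, -50], "angular": [0, 0, 0], "gripper": 1},
    {"linear": [0, 0, -100], "angular": [0, 0, 0], "gripper": 1},
    {"linear": [-40, -20, -158], "angular": [0, 0, 5], "gripper": 1},
    {"linear": [-80, -38, -158], "angular": [0, 0, 10], "gripper": 1},
    {"linear": [-120, -56, -158], "angular": [0, 0, 15], "gripper": 1},
    {"linear": [-160, -75, -158], "angular": [0, 0, 20], "gripper": 1},
    {"linear": [-200, -94, -158], "angular": [0, 0, 25], "gripper": 1},
    {"linear": [-240, -113, -158], "angular": [0, 0, 30], "gripper": 1},
    {"linear": [-280, -132, -158], "angular": [0, 0, 34], "gripper": 1},
    {"linear": [-320, -150, -158], "angular": [0, 0, 39.5], "gripper": 1},
    {"linear": [-360, -169, -158], "angular": [0, 0, 39.5], "gripper": 1},
    {"linear": [-400, -188, -158], "angular": [0, 0, 39.5], "gripper": 1},
    {"linear": [-440, -206, -158], "angular": [0, 0, 39.5], "gripper": 1},
    {"linear": [-440, -206, -158], "angular": [0, 0, 39.5], "gripper": 1},
    {"linear": [-440, -206, -158], "angular": [0, 0, 39.5], "gripper": 1},
    {"linear": [-440, -206, -158], "angular": [0, 0, 39.5], "gripper": 1}
  ]
}}

```text
time_s: 2.65
position: [0.5401, 0.1409, 0.4007]
tool_rot: [[-0.455, 0.89, 0.0], [0.89, 0.455, 0.0], [0.0, 0.0, -1.0]]
ft_force: [0.0, 0.3, -0.4]
grip_width: 0.0859
```

Run:
```python
from h import *
p=shot("wrist","w1");print(env.observe()["position"],env.observe()["qvel"].round(1)); print(p["C"].round(4).tolist())
move([.506,-.148,.25],-7.7)
```

```text
[0.53993328 0.14111209 0.40080675] [ 0.2 -0.2  0.  -0.1 -0.1 -0.2]
[[0.8904, -0.432, -0.1436, 0.5018], [0.4553, 0.8451, 0.2803, 0.2116], [0.0002, -0.3149, 0.9491, 0.5317], [0.0, 0.0, 0.0, 1.0]]
lin [-241.9 -162.   150.7] ang [ 0.04 -0.   34.8 ] t 2.7 pos [0.5399 0.1411 0.4008]
```

View pics/w1.png

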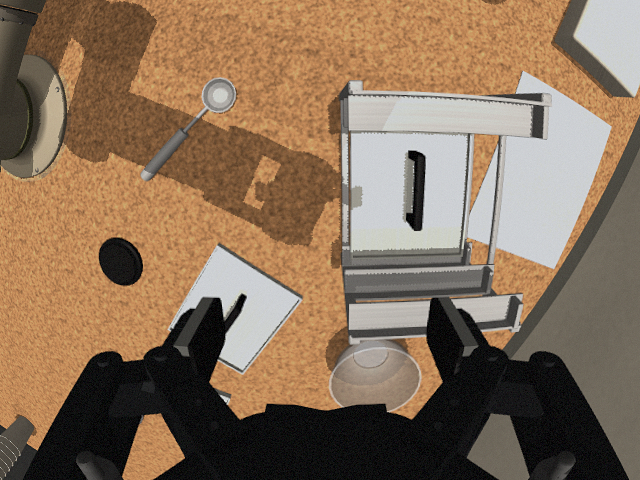

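Run:
```python
import cv2
a=cv2.imread("pics/w1.png")
cv2.imwrite("pics/z1.png",cv2.resize(a[70:220,330:560],None,fx=3.4,fy=3.4,interpolation=2))
cv2.imwrite("pics/z2.png",cv2.resize(a[200:350,330:560],None,fx=3.4,fy=3.4,interpolation=2))
```

```text
(no output)
```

View pics/z1.png

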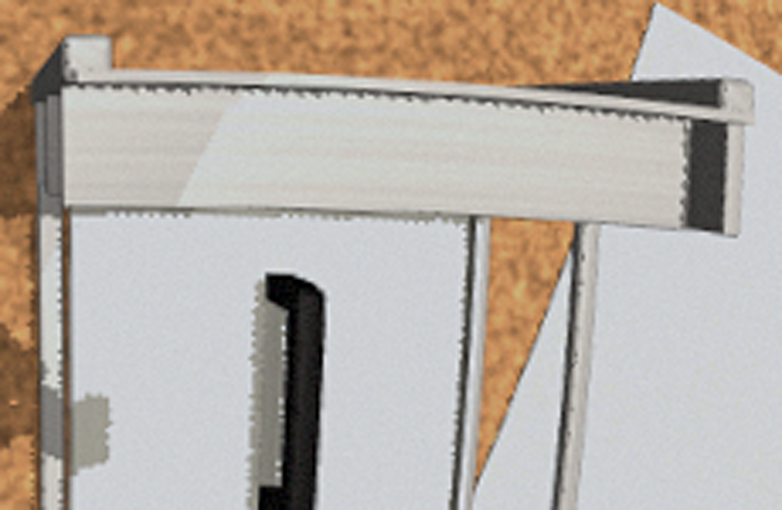

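View pics/z2.png

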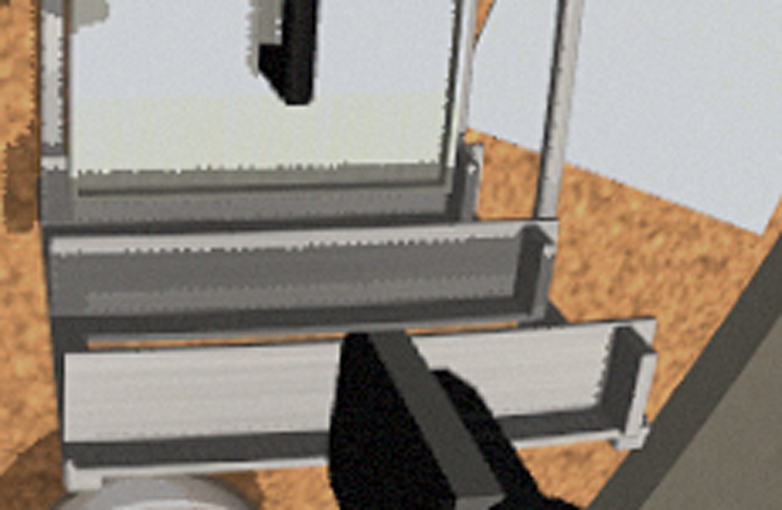

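```bash
cat > rackfit.py <<'E'
from h import *
C1=np.array([[0.8904,-0.432,-0.1436,0.5018],[0.4553,0.8451,0.2803,0.2116],[0.0002,-0.3149,0.9491,0.5317],[0,0,0,1]])
w=dict(n="wrist",C=C1,fx=371.6483,fy=371.6483,cx=325.4312,cy=229.4577)
s=dict(n="scene",C=np.array([[0.6385,-0.6564,0.4018,0.8651],[0.7695,0.5346,-0.3493,-0.3399],[0.0145,0.5322,0.8465,0.7268],[0,0,0,1]]),fx=452.6136,fy=452.6136,cx=321.4408,cy=238.4111)
t=dict(n="top",C=np.array([[-0.0268,0.9909,-0.1321,0.4066],[-0.9996,-0.0261,0.0069,-0.0644],[0.0034,0.1323,0.9912,1.311],[0,0,0,1]]),fx=568.2273,fy=568.2273,cx=316.122,cy=233.7972)
obs=[(w,(348.5,130.6),(-.094,.082,.195)),(w,(530.9,135.3),(.08,.082,.195)),(w,(348.8,303.5),(-.094,-.082,.195)),(w,(344.1,269.1),(-.094,-.082,.115)),(w,(483,266),(.08,-.082,.115)),
(t,(172,251.4),(-.094,.082,.195)),(t,(251.4,208.6),(-.094,-.082,.195)),(t,(204.3,132.3),(.08,-.082,.195)),(t,(132.9,171.4),(.08,.082,.195)),
(s,(412.1,165.8),(-.094,-.082,.195)),(s,(440.7,96.7),(-.094,.082,.195))]
def fit(ob):
    f=lambda v:np.concatenate([proj(p,tf(v,m))[0]-u for p,u,m in ob])
    r=least_squares(f,[.647,.179,.01,27],x_scale=[.01,.01,.01,1],loss="soft_l1"); print(r.x.round(4)); print([(o[0]["n"],a) for o,a in zip(ob,r.fun.reshape(-1,2).round(1).tolist())]); return r.x
if __name__=="__main__":
    fit(obs); fit(obs[:5]); fit(obs[5:])
    # loaded handle
    ob=[(t,(219,194),(0,-.047,.054)),(t,(182,211),(0,.047,.054)),(s,(459,210),(0,-.047,.054)),(s,(469,172),(0,.047,.054)),(w,(418.5,230),(.0,-.047,.054)),(w,(420,151),(.0,.047,.054))]
    fit(ob)
E
python3 rackfit.py
```

```text
[6.4940e-01 1.7710e-01 1.8100e-02 2.8173e+01]
[('wrist', [0.6, 0.5]), ('wrist', [0.1, 2.4]), ('wrist', [0.3, -0.6]), ('wrist', [1.1, 0.2]), ('wrist', [0.3, -1.5]), ('top', [1.7, -1.0]), ('top', [-3.6, 0.5]), ('top', [1.5, 2.1]), ('top', [-0.4, 2.8]), ('scene', [-0.9, -1.5]), ('scene', [-2.3, -0.7])]
[6.48200e-01 1.77400e-01 2.01000e-02 2.82347e+01]
[('wrist', [-0.5, -0.2]), ('wrist', [0.3, 1.5]), ('wrist', [-0.4, -0.3]), ('wrist', [0.4, 0.3]), ('wrist', [0.4, -1.6])]
[6.5260e-01 1.7740e-01 1.7600e-02 2.7559e+01]
[('top', [1.0, -2.8]), ('top', [-4.0, -0.4]), ('top', [2.0, 0.8]), ('top', [-0.2, 0.7]), ('scene', [0.4, -0.8]), ('scene', [-0.2, 0.3])]
[ 0.6479  0.1781  0.0442 29.2093]
[('top', [-0.7, -4.4]), ('top', [-1.5, 0.3]), ('scene', [-1.3, 0.5]), ('scene', [-0.5, -0.6]), ('wrist', [-0.2, -0.9]), ('wrist', [0.3, 3.2])]
```

Emit:
{"name": "servo_tool", "arguments": {
  "commands": [
    {"linear": [-40, -20, 0], "angular": [0, 0, 5], "gripper": 1},
    {"linear": [-80, -50, 0], "angular": [0, 0, 11], "gripper": 1},
    {"linear": [-120, -80, 0], "angular": [0, 0, 17], "gripper": 1},
    {"linear": [-160, -107, 40], "angular": [0, 0, 23], "gripper": 1},
    {"linear": [-200, -134, 80], "angular": [0, 0, 29], "gripper": 1},
    {"linear": [-242, -162, 115], "angular": [0, 0, 34.8], "gripper": 1},
    {"linear": [-242, -162, 150], "angular": [0, 0, 34.8], "gripper": 1},
    {"linear": [-242, -162, 150], "angular": [0, 0, 34.8], "gripper": 1},
    {"linear": [-242, -162, 150], "angular": [0, 0, 34.8], "gripper": 1},
    {"linear": [-242, -162, 150], "angular": [0, 0, 34.8], "gripper": 1}
  ]
}}

```text
time_s: 3.7
position: [0.5066, -0.1481, 0.2516]
tool_rot: [[0.134, 0.991, 0.002], [0.991, -0.134, -0.001], [-0.0, 0.002, -1.0]]
ft_force: [-0.2, 0.0, 0.8]
grip_width: 0.0855
```

Run:
```python
from h import *
p=shot("wrist","w2");print(env.observe()["position"],p["C"].round(4).tolist())
m=env.trace(p,"tray")[0]["pixels"].astype(np.uint8)
c=max(cv2.findContours(m,0,2)[0],key=cv2.contourArea)
print(cv2.approxPolyDP(cv2.convexHull(c),4,True)[:,0].tolist())
M=np.array([[-.08,-.1,.012],[.08,-.1,.012],[.08,.1,.012],[-.08,.1,.012],[0,-.047,.054],[0,.047,.054]])
print(proj(p,tf([.506,-.148,0,-7.7],M)).round(0).tolist())
```

```text
[ 0.50680653 -0.14808466  0.25193043] [[0.991, 0.1277, 0.0404, 0.5158], [-0.1339, 0.9403, 0.3128, -0.0691], [0.0019, -0.3154, 0.949, 0.3826], [0.0, 0.0, 0.0, 1.0]]Traceback (most recent call last):
  File "<stdin>", line 3, in <module>
IndexError: list index out of range
```

View pics/w2.png

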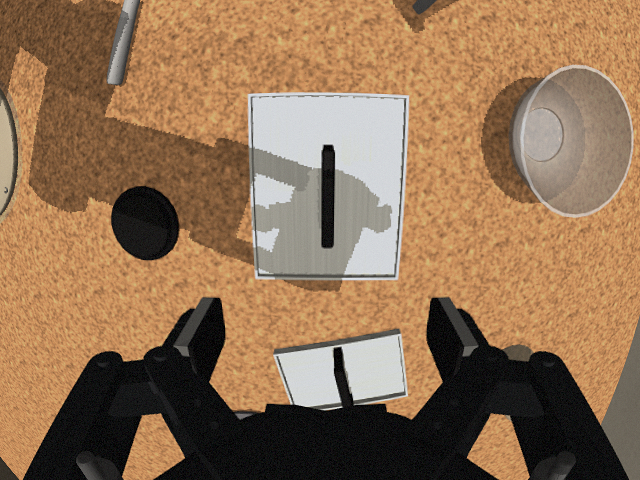

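```bash
cat > trayfit.py <<'E'
from rackfit import *
C2=np.array([[0.991,0.1277,0.0404,0.5158],[-0.1339,0.9403,0.3128,-0.0691],[0.0019,-0.3154,0.949,0.3826],[0,0,0,1]])
w2=dict(w,C=C2)
M=np.array([[-.08,-.1,.012],[.08,-.1,.012],[.08,.1,.012],[-.08,.1,.012],[0,-.047,.054],[0,.047,.054]])
ws=[[256,278],[397,278],[408,96],[248,95],[327,247],[328,145]]
tp=np.array([[390,304],[396,235],[310,226],[303,296],[371,266],[330,262]])
sp=np.array([[203,258],[241,326],[340,272],[297,212],[246,264],[293,242]])
ob=[(p,u,m) for p,U in ((w2,ws),(t,tp),(s,sp)) for u,m in zip(U,M)]
fit(ob[:6]);v=fit(ob)
E
python3 trayfit.py; python3 -c "
from h import *
move([.506,-.148,.055],-7.7)"
```

```text
[ 5.0740e-01 -1.5110e-01 -5.0000e-03 -8.0406e+00]
[('wrist', [-0.0, -0.7]), ('wrist', [0.1, -0.1]), ('wrist', [-0.5, -0.6]), ('wrist', [0.2, -0.8]), ('wrist', [0.2, 0.7]), ('wrist', [-0.0, 4.5])]
[ 5.0750e-01 -1.4980e-01 -5.2000e-03 -7.9482e+00]
[('wrist', [0.0, -1.7]), ('wrist', [0.2, -1.3]), ('wrist', [-0.7, -1.9]), ('wrist', [-0.0, -1.9]), ('wrist', [0.2, -0.6]), ('wrist', [-0.2, 3.1]), ('top', [0.1, 0.1]), ('top', [0.7, -0.1]), ('top', [0.9, -0.6]), ('top', [-0.0, -1.7]), ('top', [1.3, -0.7]), ('top', [0.4, -1.5]), ('scene', [-1.9, -1.6]), ('scene', [-0.8, 1.5]), ('scene', [0.7, 0.3]), ('scene', [-0.9, -1.7]), ('scene', [-2.0, 0.9]), ('scene', [-1.0, -1.4])]
lin [  0.2  -1.4 197. ] ang [0.17 0.06 0.01] t 3.8 pos [ 0.5068 -0.1481  0.252 ]
```

Emit:
{"name": "servo_tool", "arguments": {
  "force": 80,
  "commands": [
    {"linear": [-1, 1, 40], "angular": [0.15, 0, 0.3], "gripper": 1},
    {"linear": [-1, 1, 80], "angular": [0.15, 0, 0.3], "gripper": 1},
    {"linear": [-1, 1, 120], "angular": [0.15, 0, 0.3], "gripper": 1},
    {"linear": [-1, 1, 150], "angular": [0.15, 0, 0.3], "gripper": 1},
    {"linear": [-1, 1, 175], "angular": [0.15, 0, 0.3], "gripper": 1},
    {"linear": [-1, 1, 195], "angular": [0.15, 0, 0.3], "gripper": 1},
    {"linear": [-1, 1, 206], "angular": [0.15, 0, 0.3], "gripper": 1},
    {"linear": [-1, 1, 213], "angular": [0.15, 0, 0.3], "gripper": 1},
    {"linear": [-1, 1, 213], "angular": [0.15, 0, 0.3], "gripper": 1},
    {"linear": [-1, 1, 213], "angular": [0.15, 0, 0.3], "gripper": 1},
    {"linear": [-1, 1, 213], "angular": [0.15, 0, 0.3], "gripper": 1}
  ]
}}

```text
time_s: 4.9
position: [0.5076, -0.1503, 0.0382]
tool_rot: [[0.14, 0.99, -0.001], [0.99, -0.14, -0.001], [-0.001, -0.001, -1.0]]
ft_force: [0.1, 0.6, 0.6]
grip_width: 0.0852
```

Run:
```python
from h import *
p=shot("wrist","w3");shot("scene","s3");o=env.observe();print(o["position"],o["ft_force"]);move([.5075,-.149,.038],-8)
```

```text
[ 0.50738288 -0.15025701  0.0379714 ] [-0.26209335  0.18163832  0.24964854]
lin [ 1.3 -0.1 -0. ] ang [-0.08  0.03 -0.08] t 5.0 pos [ 0.5074 -0.1503  0.038 ]
```

View pics/w3.png

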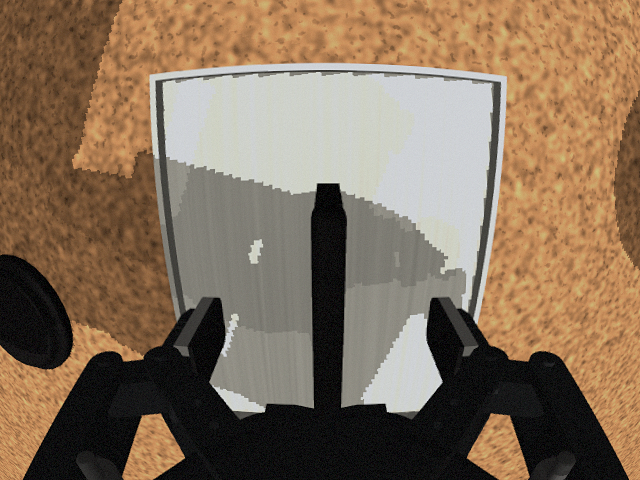

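View pics/s3.png

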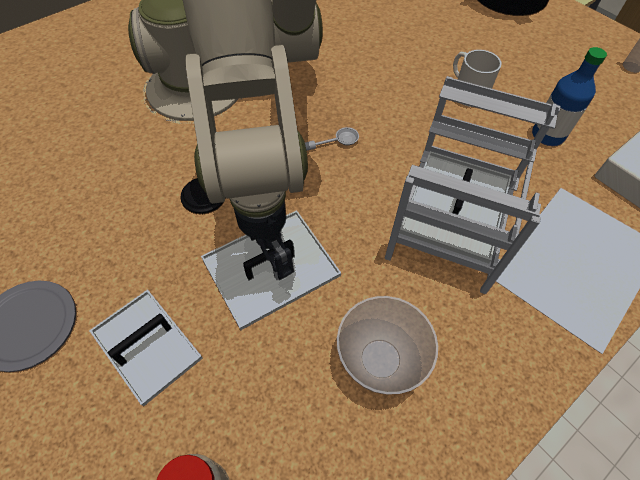

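Run:
```python
from rackfit import *
o=env.observe();T=np.eye(4);T[:3,:3]=o["tool_rot"];T[:3,3]=o["position"]
w["C"]=T@np.array(env.get_image("wrist")["T_tool_cam"])
for z in(0,-.004):
  for m in [(-.08,.1,.012),(.08,.1,.012),(0,.047,.054)]: print(m,proj(w,tf([.5075,-.150,z,-8],m)).round(1))
```

```text
(-0.08, 0.1, 0.012) [[148.4  73.9]]
(0.08, 0.1, 0.012) [[507.5  74.2]]
(0, 0.047, 0.054) [[329.4 211.7]]
(-0.08, 0.1, 0.012) [[152.2  74.5]]
(0.08, 0.1, 0.012) [[503.6  74.8]]
(0, 0.047, 0.054) [[329.3 208.5]]
```

Emit:
{"name": "servo_tool", "arguments": {
  "force": 80,
  "commands": [
    {"linear": [0, 0, 0], "angular": [0, 0, 0], "gripper": -1},
    {"linear": [0, 0, 0], "angular": [0, 0, 0], "gripper": -1},
    {"linear": [0, 0, 0], "angular": [0, 0, 0], "gripper": -1},
    {"linear": [0, 0, 0], "angular": [0, 0, 0], "gripper": -1},
    {"linear": [0, 0, 0], "angular": [0, 0, 0], "gripper": -1},
    {"linear": [0, 0, 0], "angular": [0, 0, 0], "gripper": -1},
    {"linear": [0, 0, 0], "angular": [0, 0, 0], "gripper": -1},
    {"linear": [0, 0, 0], "angular": [0, 0, 0], "gripper": -1}
  ]
}}

```text
time_s: 5.85
position: [0.5073, -0.1502, 0.0376]
tool_rot: [[0.141, 0.99, -0.002], [0.99, -0.141, 0.0], [-0.0, -0.002, -1.0]]
ft_force: [0.5, -0.3, 4.8]
grip_width: 0.0107
```

Emit:
{"name": "servo_tool", "arguments": {
  "commands": [
    {"linear": [0, 0, -8], "angular": [0, 0, 0], "gripper": -1},
    {"linear": [0, 0, -25], "angular": [0, 0, 0], "gripper": -1},
    {"linear": [0, 0, -50], "angular": [0, 0, 0], "gripper": -1},
    {"linear": [0, 0, -80], "angular": [0, 0, 0], "gripper": -1},
    {"linear": [0, 0, -110], "angular": [0, 0, 0], "gripper": -1},
    {"linear": [0, 0, -140], "angular": [0, 0, 0], "gripper": -1},
    {"linear": [0, 0, -152], "angular": [0, 0, 0], "gripper": -1},
    {"linear": [0, 0, -152], "angular": [0, 0, 0], "gripper": -1},
    {"linear": [0, 0, -152], "angular": [0, 0, 0], "gripper": -1}
  ]
}}

```text
time_s: 6.75
position: [0.5069, -0.1499, 0.1885]
tool_rot: [[0.141, 0.99, -0.004], [0.99, -0.141, 0.001], [0.001, -0.004, -1.0]]
ft_force: [0.2, -1.0, -3.6]
grip_width: 0.0109
```

Run:
```python
from h import *
p=shot("wrist","w4");shot("scene","s4");o=env.observe();print(o["position"],o["ft_force"],o["wrist_torque"],o["grip_width"])
R,T=pose([.6485,.1775,.018,28.1])
P=R@np.array([-.21,0,0])+T; P[2]=.190; print(P); move(P,28.1)
```

```text
[ 0.50690095 -0.14984892  0.188042  ] [-0.13426702 -0.36581462 -3.54421456] [-0.02894638 -0.02452238  0.02379644] 0.01066605710671239
[0.46325336 0.0785875  0.19      ]
lin [220.  -75.3  -1.3] ang [ -0.27  -0.15 -36.18] t 6.85 pos [ 0.5069 -0.1498  0.188 ]
```

View pics/w4.png

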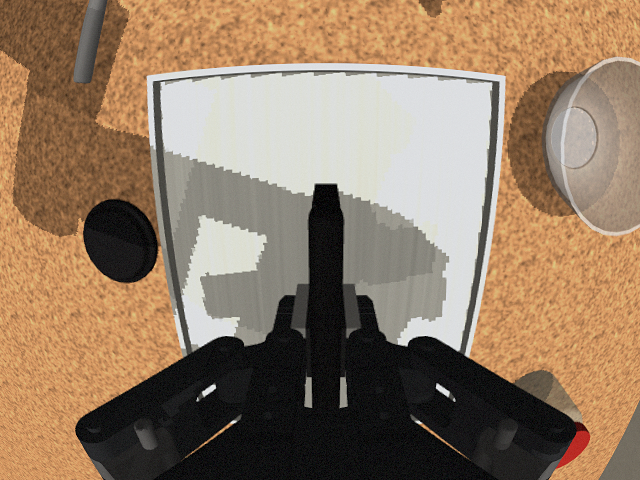

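View pics/s4.png

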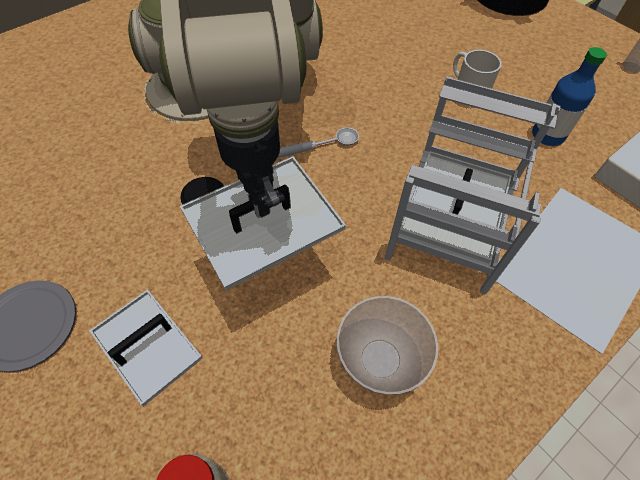

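Emit:
{"name": "servo_tool", "arguments": {
  "commands": [
    {"linear": [0, -10, -1], "angular": [0, 0, -6], "gripper": -1},
    {"linear": [15, -25, -1], "angular": [0, 0, -12], "gripper": -1},
    {"linear": [40, -40, -1], "angular": [-0.2, -0.1, -18], "gripper": -1},
    {"linear": [75, -55, -1], "angular": [-0.2, -0.1, -24], "gripper": -1},
    {"linear": [110, -68, -1], "angular": [-0.2, -0.1, -30], "gripper": -1},
    {"linear": [145, -75, -1], "angular": [-0.2, -0.1, -36], "gripper": -1},
    {"linear": [180, -75, -1], "angular": [-0.2, -0.1, -36.2], "gripper": -1},
    {"linear": [205, -75, -1], "angular": [-0.2, -0.1, -36.2], "gripper": -1},
    {"linear": [220, -75, -1], "angular": [-0.2, -0.1, -36.2], "gripper": -1},
    {"linear": [220, -75, -1], "angular": [-0.2, -0.1, -36.2], "gripper": -1},
    {"linear": [220, -75, -1], "angular": [-0.2, -0.1, -36.2], "gripper": -1}
  ]
}}

```text
time_s: 7.95
position: [0.4638, 0.078, 0.1898]
tool_rot: [[-0.472, 0.882, -0.0], [0.882, 0.472, -0.001], [-0.001, -0.001, -1.0]]
ft_force: [-0.3, 0.2, -4.3]
grip_width: 0.0104
```

Run:
```python
from h import *
p=shot("wrist","w5");shot("scene","s5");shot("top","t5");o=env.observe();print(o["position"],o["ft_force"],p["C"].round(4).tolist())
R,T=pose([.6485,.1775,.018,28.1])
P=R@np.array([-.21,0,0])+T; P[2]=.190; move(P,28.1)
```

```text
[0.46406518 0.07742855 0.19027013] [-0.87801112  0.7031432  -3.69343167] [[0.8816, -0.4483, -0.148, 0.4243], [0.4721, 0.8364, 0.2786, 0.1482], [-0.0011, -0.3155, 0.9489, 0.3208], [0.0, 0.0, 0.0, 1.0]]
lin [ 1.4 -0.2  0.3] ang [-0.    0.06 -0.04] t 8.1 pos [0.4641 0.0774 0.1903]
```

View pics/w5.png

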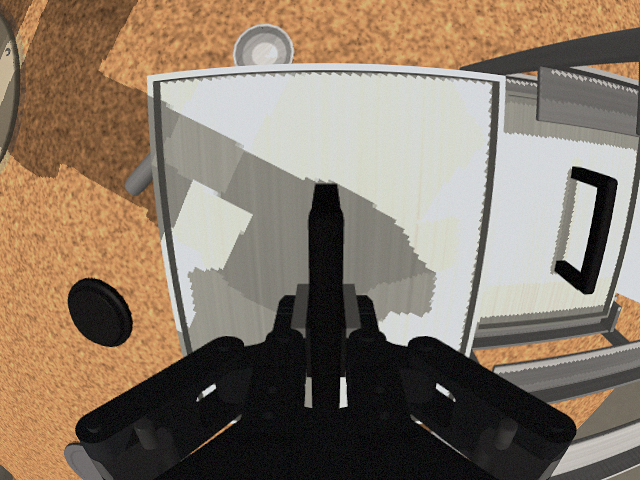

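View pics/s5.png

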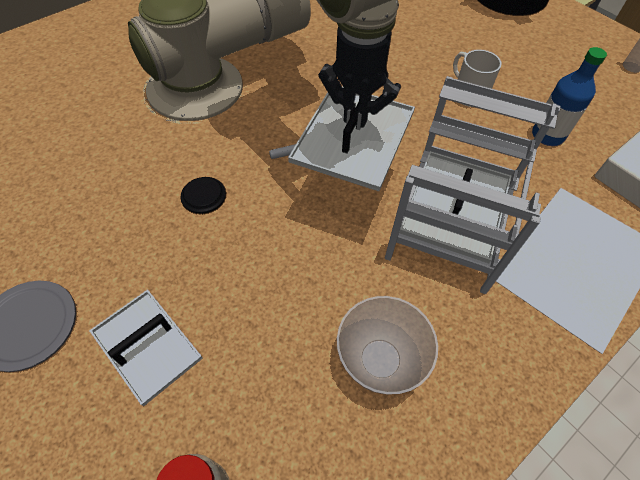

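View pics/t5.png

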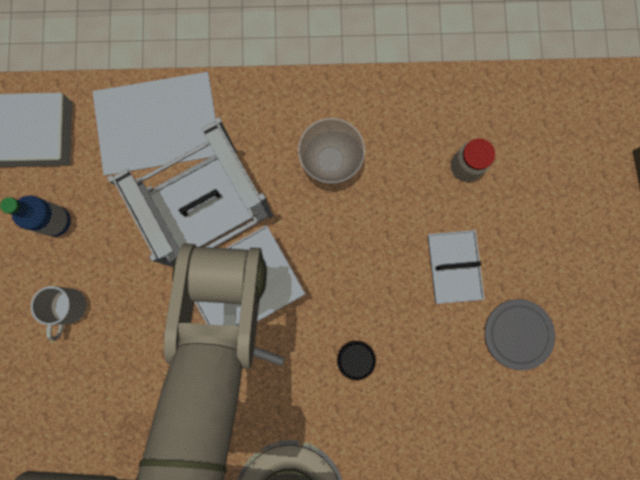

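Run:
```python
from rackfit import *
w["C"]=np.array([[0.8816,-0.4483,-0.148,0.4243],[0.4721,0.8364,0.2786,0.1482],[-0.0011,-0.3155,0.9489,0.3208],[0,0,0,1]])
img=cv2.imread("pics/w5.png")
v=[.6485,.1775,.018,28.1]
for z,c in((.035,(0,255,0)),(.115,(0,0,255)),(.195,(255,0,0))):
  for s_ in(1,-1):
    for yy in(.082,.112):
      xs=np.linspace(-.094,.08,40); P=proj(w,tf(v,np.c_[xs,0*xs+s_*yy,0*xs+z])).round().astype(int)
      cv2.polylines(img,[P.reshape(-1,1,2)],False,c,1)
    P=proj(w,tf(v,[[-.094,s_*.082,z],[-.094,s_*.112,z]])).round(1); print(z,s_,P.tolist())
    cv2.line(img,tuple(P[0].astype(int).tolist()),tuple(P[1].astype(int).tolist()),c,1)
img=cv2.resize(img[40:460,440:640],None,fx=1.4,fy=1.4);a=cv2.imread("pics/w5.png")[40:460,440:640];a=cv2.resize(a,None,fx=1.4,fy=1.4)
cv2.imwrite("pics/w5o.png",np.hstack([img,a]))
```

```text
0.035 1 [[482.3, 114.4], [483.5, 75.4]]
0.035 -1 [[460.2, 308.7], [454.8, 336.9]]
0.115 1 [[537.3, 119.4], [539.1, 66.8]]
0.115 -1 [[494.1, 364.9], [484.5, 395.8]]
0.195 1 [[638.6, 133.8], [641.6, 56.4]]
0.195 -1 [[541.7, 449.7], [524.1, 479.9]]
```

View pics/w5o.png

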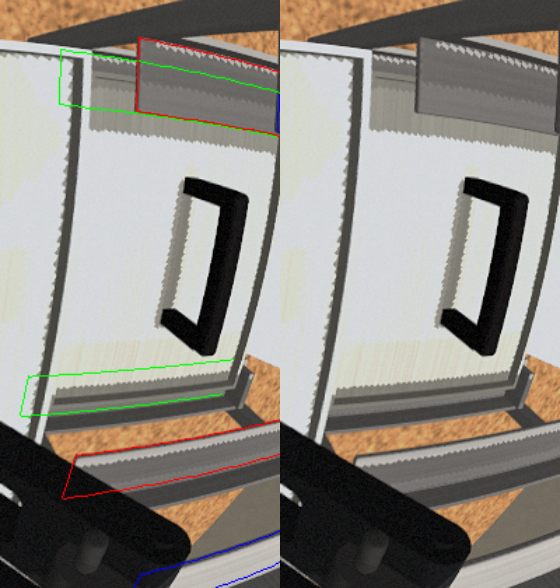

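Emit:
{"name": "servo_tool", "arguments": {
  "commands": [
    {"linear": [1, 10, 0], "angular": [0, 0, 0], "gripper": -1},
    {"linear": [1, 25, 0], "angular": [0, 0, 0], "gripper": -1},
    {"linear": [1, 40, 0], "angular": [0, 0, 0], "gripper": -1},
    {"linear": [1, 55, 0], "angular": [0, 0, 0], "gripper": -1},
    {"linear": [1, 70, 0], "angular": [0, 0, 0], "gripper": -1},
    {"linear": [1, 85, 0], "angular": [0, 0, 0], "gripper": -1},
    {"linear": [1, 95, 0], "angular": [0, 0, 0], "gripper": -1},
    {"linear": [1, 100, 0], "angular": [0, 0, 0], "gripper": -1},
    {"linear": [1, 100, 0], "angular": [0, 0, 0], "gripper": -1},
    {"linear": [1, 100, 0], "angular": [0, 0, 0], "gripper": -1}
  ]
}}

```text
time_s: 9.1
position: [0.5516, 0.126, 0.1905]
tool_rot: [[-0.471, 0.882, 0.001], [0.882, 0.471, -0.001], [-0.001, 0.0, -1.0]]
ft_force: [-0.3, -0.1, -3.7]
grip_width: 0.0105
```

Run:
```python
from h import *
p=shot("wrist","w6");shot("scene","s6");o=env.observe();print(o["position"],o["ft_force"],o["wrist_torque"])
R,T=pose([.6485,.1775,.018,28.1])
P=R@np.array([-.006,0,0])+T; P[2]=.190; move(P,28.1)
a=cv2.imread("pics/s6.png")[40:310,320:600];cv2.imwrite("pics/s6z.png",cv2.resize(a,None,fx=2.2,fy=2.2))
```

```text
[0.55153463 0.12596414 0.19069017] [-0.70749677  0.82029198 -3.73522019] [-0.02680976  0.01067449 -0.00742401]
lin [ -0.2 103.8   0.7] ang [0.03 0.07 0.  ] t 9.2 pos [0.5515 0.126  0.1907]
```

View pics/w6.png

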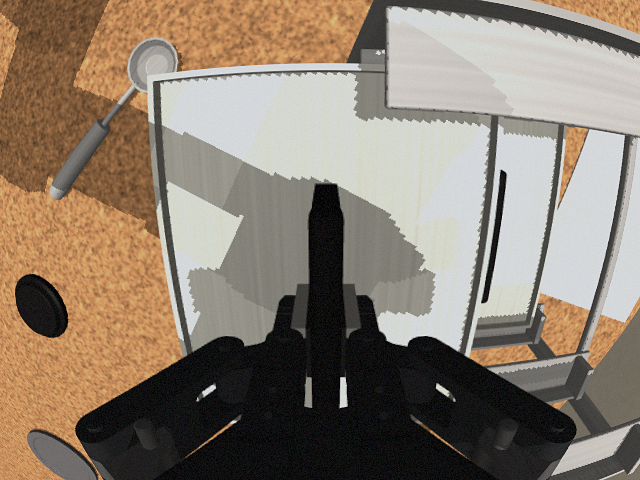

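View pics/s6z.png

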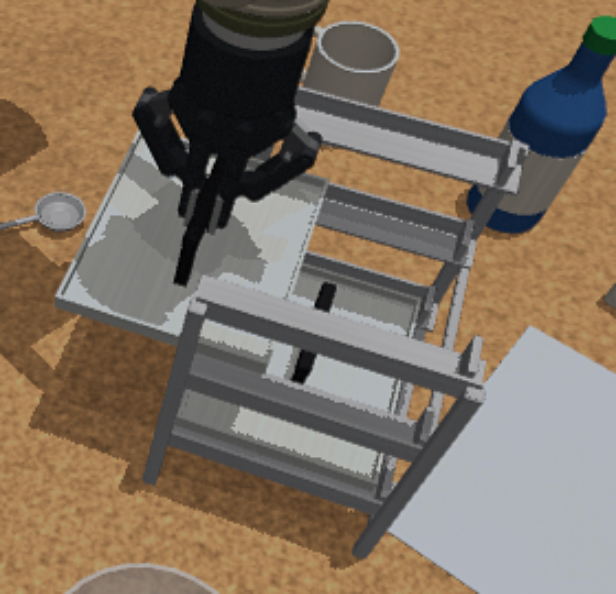

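Emit:
{"name": "servo_tool", "arguments": {
  "commands": [
    {"linear": [0, 10, 0], "angular": [0, 0, 0], "gripper": -1},
    {"linear": [0, 25, 0], "angular": [0, 0, 0], "gripper": -1},
    {"linear": [0, 40, 0], "angular": [0, 0, 0], "gripper": -1},
    {"linear": [0, 55, 0], "angular": [0, 0, 0], "gripper": -1},
    {"linear": [0, 70, 0], "angular": [0, 0, 0], "gripper": -1},
    {"linear": [0, 83, 0], "angular": [0, 0, 0], "gripper": -1},
    {"linear": [0, 92, 3], "angular": [0, 0, 0], "gripper": -1},
    {"linear": [0, 97, 6], "angular": [0, 0, 0], "gripper": -1},
    {"linear": [0, 97, 9], "angular": [0, 0, 0], "gripper": -1},
    {"linear": [0, 97, 11], "angular": [0, 0, 0], "gripper": -1},
    {"linear": [0, 97, 12], "angular": [0, 0, 0], "gripper": -1},
    {"linear": [0, 97, 12], "angular": [0, 0, 0], "gripper": -1}
  ]
}}

```text
time_s: 10.4
position: [0.6372, 0.1717, 0.1787]
tool_rot: [[-0.471, 0.882, 0.001], [0.882, 0.471, -0.001], [-0.001, 0.0, -1.0]]
ft_force: [0.1, 0.1, -3.3]
grip_width: 0.0107
```

Run:
```python
from h import *
p=shot("wrist","w7");shot("scene","s7");o=env.observe();print(o["position"],o["ft_force"],o["wrist_torque"])
R,T=pose([.6485,.1775,.018,28.1])
P=R@np.array([-.006,0,0])+T; P[2]=.171; move(P,28.1)
a=cv2.imread("pics/s7.png")[40:310,320:600];cv2.imwrite("pics/s7z.png",cv2.resize(a,None,fx=2.2,fy=2.2))
```

```text
[0.63736251 0.17183459 0.17889612] [ 1.11705441  0.34441322 -3.54018855] [ 0.02855539 -0.03520765  0.02949129]
lin [-0.2  6.5  7.9] ang [0.05 0.07 0.01] t 10.5 pos [0.6374 0.1718 0.1789]
```

View pics/w7.png

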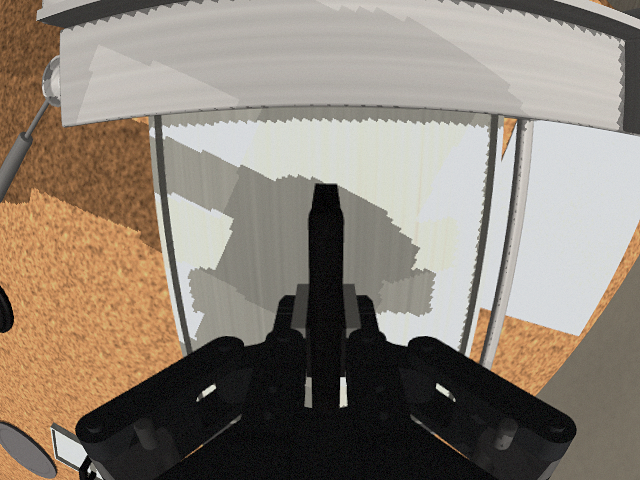

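View pics/s7z.png

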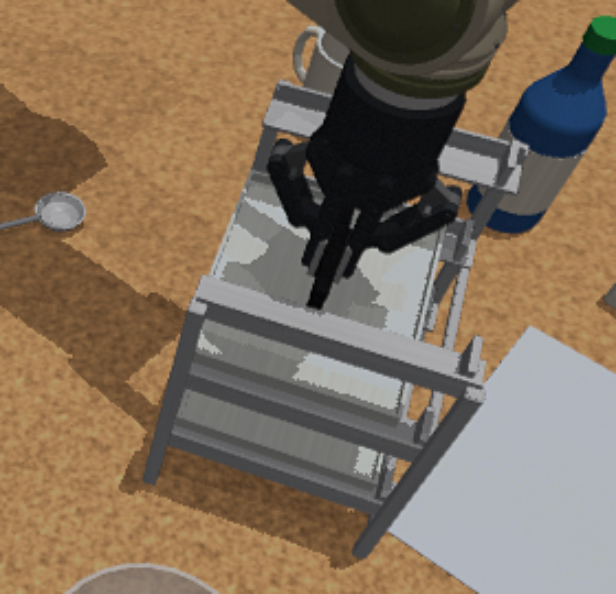

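Emit:
{"name": "servo_tool", "arguments": {
  "commands": [
    {"linear": [0, 0, 1.5], "angular": [0, 0, 0], "gripper": -1},
    {"linear": [0, 0, 3], "angular": [0, 0, 0], "gripper": -1},
    {"linear": [0, 0, 4.5], "angular": [0, 0, 0], "gripper": -1},
    {"linear": [0, 0, 4.5], "angular": [0, 0, 0], "gripper": -1},
    {"linear": [0, 0, 4.5], "angular": [0, 0, 0], "gripper": -1}
  ]
}}

```text
time_s: 11.0
position: [0.6374, 0.1719, 0.174]
tool_rot: [[-0.471, 0.882, 0.001], [0.882, 0.471, -0.001], [-0.001, 0.0, -1.0]]
ft_force: [0.1, -0.8, -4.1]
grip_width: 0.0107
```

Emit:
{"name": "servo_tool", "arguments": {
  "commands": [
    {"linear": [0, 0, 1], "angular": [0, 0, 0], "gripper": -1},
    {"linear": [0, 0, 1.5], "angular": [0, 0, 0], "gripper": -1},
    {"linear": [0, 0, 1.5], "angular": [0, 0, 0], "gripper": -1}
  ]
}}

```text
time_s: 11.3
position: [0.6376, 0.1719, 0.1732]
tool_rot: [[-0.471, 0.882, 0.002], [0.882, 0.471, -0.001], [-0.002, 0.002, -1.0]]
ft_force: [-1.3, -0.5, 0.8]
grip_width: 0.0108
```

Emit:
{"name": "servo_tool", "arguments": {
  "commands": [
    {"linear": [0, 0, 0.4], "angular": [0, 0, 0], "gripper": -1},
    {"linear": [0, 3, 0.4], "angular": [0, 0, 0], "gripper": -1},
    {"linear": [0, 6, 0.4], "angular": [0, 0, 0], "gripper": -1},
    {"linear": [0, 8, 0.4], "angular": [0, 0, 0], "gripper": -1},
    {"linear": [0, 8, 0.4], "angular": [0, 0, 0], "gripper": -1},
    {"linear": [0, 8, 0.4], "angular": [0, 0, 0], "gripper": -1}
  ]
}}

```text
time_s: 11.9
position: [0.6445, 0.1754, 0.1732]
tool_rot: [[-0.471, 0.882, 0.002], [0.882, 0.471, -0.001], [-0.002, 0.001, -1.0]]
ft_force: [-2.3, -1.3, 4.9]
grip_width: 0.0106
```

Emit:
{"name": "servo_tool", "arguments": {
  "commands": [
    {"linear": [0, 1, 0], "angular": [0, 0, 0], "gripper": -1},
    {"linear": [0, 2, 0], "angular": [0, 0, 0], "gripper": -1},
    {"linear": [0, 2, 0], "angular": [0, 0, 0], "gripper": -1}
  ]
}}

```text
time_s: 12.2
position: [0.646, 0.1763, 0.1732]
tool_rot: [[-0.471, 0.882, 0.001], [0.882, 0.471, -0.001], [-0.002, 0.0, -1.0]]
ft_force: [-4.3, -3.2, 6.1]
grip_width: 0.0107
```

Emit:
{"name": "servo_tool", "arguments": {
  "commands": [
    {"linear": [0, 0.5, 0], "angular": [0, 0, 0], "gripper": -1},
    {"linear": [0, 1, 0], "angular": [0, 0, 0], "gripper": -1},
    {"linear": [0, 1, 0], "angular": [0, 0, 0], "gripper": -1}
  ]
}}

```text
time_s: 12.5
position: [0.6469, 0.1767, 0.1732]
tool_rot: [[-0.471, 0.882, 0.001], [0.882, 0.471, -0.002], [-0.002, 0.0, -1.0]]
ft_force: [-4.0, -3.2, 5.7]
grip_width: 0.0109
```

Emit:
{"name": "servo_tool", "arguments": {
  "commands": [
    {"linear": [0, 0.5, 0], "angular": [0, 0, 0], "gripper": -1},
    {"linear": [0, 1, 0], "angular": [0, 0, 0], "gripper": -1},
    {"linear": [0, 1, 0], "angular": [0, 0, 0], "gripper": -1}
  ]
}}

```text
time_s: 12.8
position: [0.6477, 0.1772, 0.1732]
tool_rot: [[-0.471, 0.882, 0.001], [0.882, 0.471, -0.002], [-0.002, 0.0, -1.0]]
ft_force: [-4.6, -2.0, 6.0]
grip_width: 0.0105
```

Still sliding freely (drag ≈5 N); continue to the stops.

Emit:
{"name": "servo_tool", "arguments": {
  "commands": [
    {"linear": [0, 0.5, 0], "angular": [0, 0, 0], "gripper": -1},
    {"linear": [0, 1, 0], "angular": [0, 0, 0], "gripper": -1},
    {"linear": [0, 1, 0], "angular": [0, 0, 0], "gripper": -1}
  ]
}}

```text
time_s: 13.1
position: [0.6486, 0.1776, 0.1732]
tool_rot: [[-0.471, 0.882, 0.001], [0.882, 0.471, -0.002], [-0.002, 0.0, -1.0]]
ft_force: [-4.1, -2.2, 5.5]
grip_width: 0.0107
```

Emit:
{"name": "servo_tool", "arguments": {
  "commands": [
    {"linear": [0, 0.5, 0], "angular": [0, 0, 0], "gripper": -1},
    {"linear": [0, 1, 0], "angular": [0, 0, 0], "gripper": -1},
    {"linear": [0, 1, 0], "angular": [0, 0, 0], "gripper": -1}
  ]
}}

```text
time_s: 13.4
position: [0.6495, 0.1781, 0.1732]
tool_rot: [[-0.471, 0.882, 0.001], [0.882, 0.471, -0.002], [-0.002, 0.0, -1.0]]
ft_force: [-4.6, -3.1, 6.3]
grip_width: 0.0104
```

Emit:
{"name": "servo_tool", "arguments": {
  "commands": [
    {"linear": [0, 0.5, 0], "angular": [0, 0, 0], "gripper": -1},
    {"linear": [0, 1, 0], "angular": [0, 0, 0], "gripper": -1},
    {"linear": [0, 1, 0], "angular": [0, 0, 0], "gripper": -1}
  ]
}}

```text
time_s: 13.7
position: [0.6498, 0.1782, 0.1733]
tool_rot: [[-0.471, 0.882, -0.001], [0.882, 0.471, -0.002], [-0.002, -0.002, -1.0]]
ft_force: [-7.7, -4.3, 7.1]
grip_width: 0.0105
```

Emit:
{"name": "servo_tool", "arguments": {
  "commands": [
    {"linear": [0, 0.5, 0], "angular": [0, 0, 0], "gripper": -1},
    {"linear": [0, 1, 0], "angular": [0, 0, 0], "gripper": -1},
    {"linear": [0, 1, 0], "angular": [0, 0, 0], "gripper": -1}
  ]
}}

```text
time_s: 14.0
position: [0.6499, 0.1782, 0.1732]
tool_rot: [[-0.471, 0.882, -0.003], [0.882, 0.471, -0.004], [-0.002, -0.004, -1.0]]
ft_force: [-13.9, -8.1, 9.4]
grip_width: 0.0104
```

Run:
```python
from h import *
p=shot("wrist","w8");shot("scene","s8");o=env.observe();print(o["position"],o["ft_force"],o["wrist_torque"],o["tool_rot"].round(4).tolist())
a=cv2.imread("pics/s8.png")[40:310,320:600];cv2.imwrite("pics/s8z.png",cv2.resize(a,None,fx=2.2,fy=2.2))
```

```text
[0.64985316 0.17815657 0.17319918] [-13.56589032  -7.66291292   9.17573183] [-1.10807532  2.06280906  0.08815421] [[-0.471, 0.8821, -0.003], [0.8821, 0.471, -0.0035], [-0.0017, -0.0043, -1.0]]
```

View pics/w8.png

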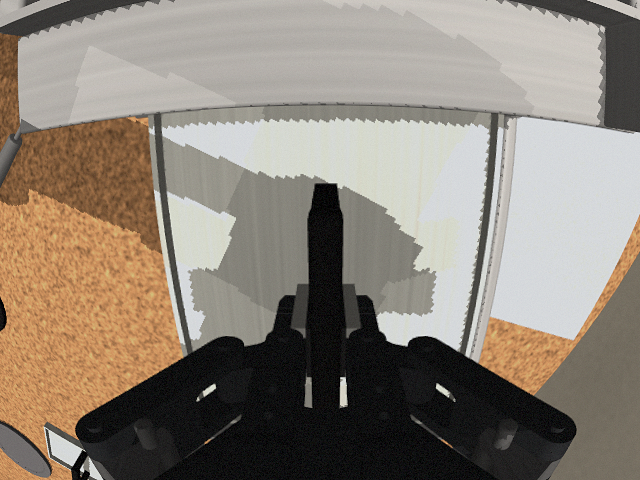

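View pics/s8z.png

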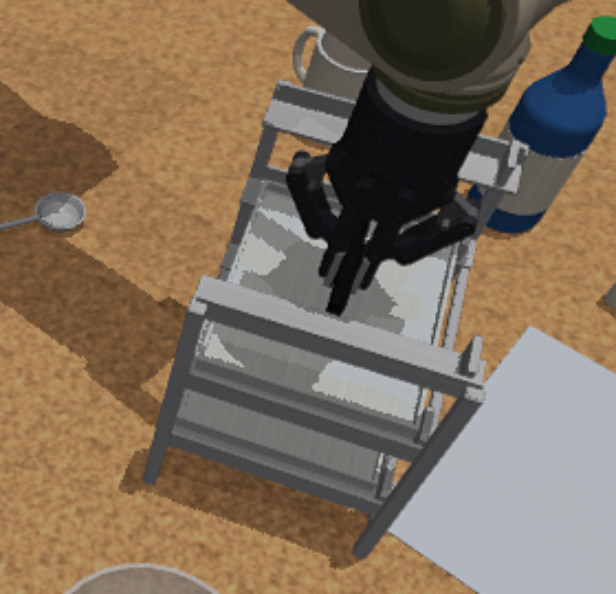

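Emit:
{"name": "servo_tool", "arguments": {
  "commands": [
    {"linear": [0, -1, -0.5], "angular": [0, 0, 0], "gripper": -1},
    {"linear": [0, -1, -0.5], "angular": [0, 0, 0], "gripper": -1}
  ]
}}

```text
time_s: 14.3
position: [0.6498, 0.1781, 0.1732]
tool_rot: [[-0.471, 0.882, -0.001], [0.882, 0.471, -0.002], [-0.002, -0.002, -1.0]]
ft_force: [-6.5, -4.3, 3.6]
grip_width: 0.0105
```

Emit:
{"name": "servo_tool", "arguments": {
  "commands": [
    {"linear": [0, 0, 0], "angular": [0, 0, 0], "gripper": 0.3},
    {"linear": [0, 0, 0], "angular": [0, 0, 0], "gripper": 0.3},
    {"linear": [0, 0, 0], "angular": [0, 0, 0], "gripper": 0.3},
    {"linear": [0, 0, 0], "angular": [0, 0, 0], "gripper": 0.3},
    {"linear": [0, 0, 0], "angular": [0, 0, 0], "gripper": 0.3},
    {"linear": [0, 0, 0], "angular": [0, 0, 0], "gripper": 0.3}
  ]
}}

```text
time_s: 14.9
position: [0.6507, 0.179, 0.1727]
tool_rot: [[-0.471, 0.882, 0.001], [0.882, 0.471, -0.001], [-0.001, 0.001, -1.0]]
ft_force: [-0.2, -1.8, 0.2]
grip_width: 0.0557
```

Emit:
{"name": "servo_tool", "arguments": {
  "commands": [
    {"linear": [0, 0, -10], "angular": [0, 0, 0], "gripper": 0.3},
    {"linear": [0, 0, -30], "angular": [0, 0, 0], "gripper": 0.3},
    {"linear": [0, 0, -60], "angular": [0, 0, 0], "gripper": 0.3},
    {"linear": [0, 0, -90], "angular": [0, 0, 0], "gripper": 0.3},
    {"linear": [0, 0, -120], "angular": [0, 0, 0], "gripper": 0.3},
    {"linear": [0, 0, -150], "angular": [0, 0, 0], "gripper": 0.3},
    {"linear": [0, 0, -180], "angular": [0, 0, 0], "gripper": 0.3},
    {"linear": [0, -40, -200], "angular": [0, 0, 0], "gripper": 0.3},
    {"linear": [0, -80, -220], "angular": [0, 0, 0], "gripper": 0.3},
    {"linear": [0, -120, -230], "angular": [0, 0, 0], "gripper": 0.3},
    {"linear": [0, -120, -230], "angular": [0, 0, 0], "gripper": 0.3},
    {"linear": [0, -120, -230], "angular": [0, 0, 0], "gripper": 0.3}
  ]
}}

```text
time_s: 16.1
position: [0.5442, 0.1225, 0.404]
tool_rot: [[-0.471, 0.882, 0.003], [0.882, 0.471, -0.001], [-0.002, 0.003, -1.0]]
ft_force: [0.1, 0.2, -0.1]
grip_width: 0.0553
```

```bash
cat > chk.py <<'E'
from h import *
p=shot("wrist","w9");s=shot("scene","s9");t=shot("top","t9");o=env.observe();print(o["position"],o["ft_force"],o["time_s"])
v=[.6497,.178,.135,28.1]
M=np.array([[-.08,-.1,.012],[.08,-.1,.012],[.08,.1,.012],[-.08,.1,.012]])
for q,n in((p,"w9"),(s,"s9"),(t,"t9")):
    im=q["frame"].copy()
    pts=np.concatenate([np.linspace(M[i],M[(i+1)%4],20) for i in range(4)]+[np.linspace([0,-.047,.054],[0,.047,.054],9)])
    for u in proj(q,tf(v,pts)): cv2.circle(im,tuple(int(round(c)) for c in u),0,(0,0,255),-1)
    u=proj(q,tf(v,[0,0,.05]))[0].astype(int); x0=max(0,u[0]-110);y0=max(0,u[1]-110)
    c=slice(y0,y0+220),slice(x0,x0+220)
    cv2.imwrite(f"pics/{n}o.png",cv2.resize(np.hstack([q["frame"][c],im[c]]),None,fx=1.8,fy=2.2,interpolation=2))
E
python3 chk.py
```

```text
[0.54533635 0.12289299 0.40189291] [0.11481425 0.58172452 0.35020744] 16.25
```

View pics/w9o.png

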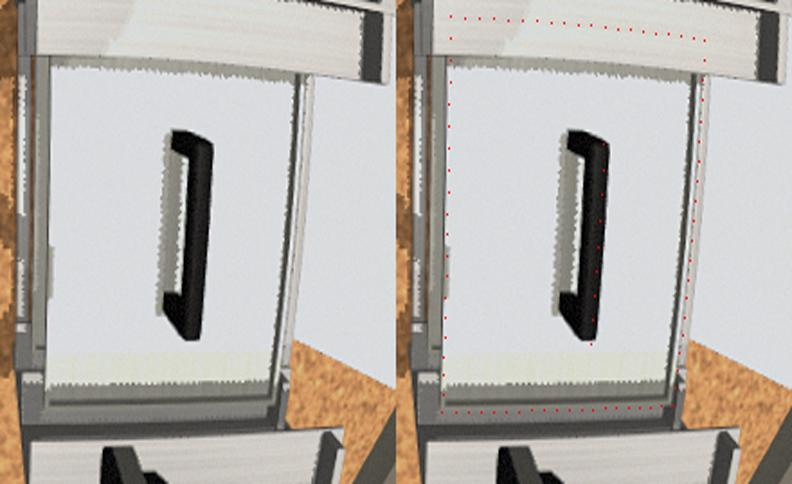

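View pics/s9o.png

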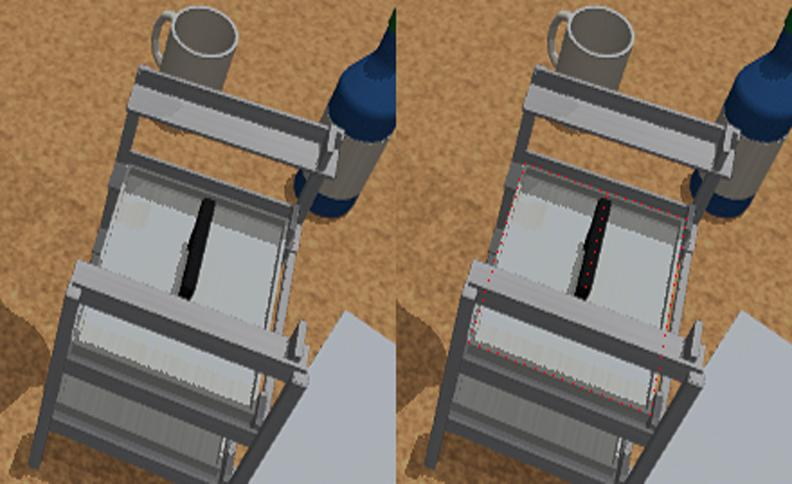

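View pics/t9o.png

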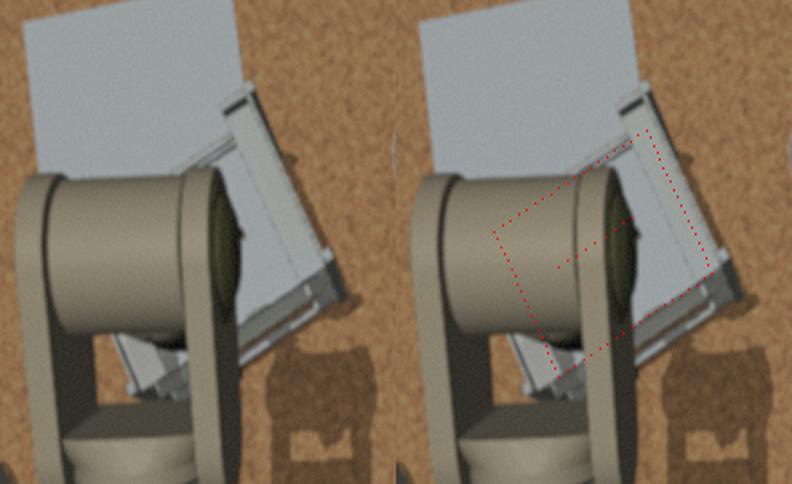

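View pics/s9.png

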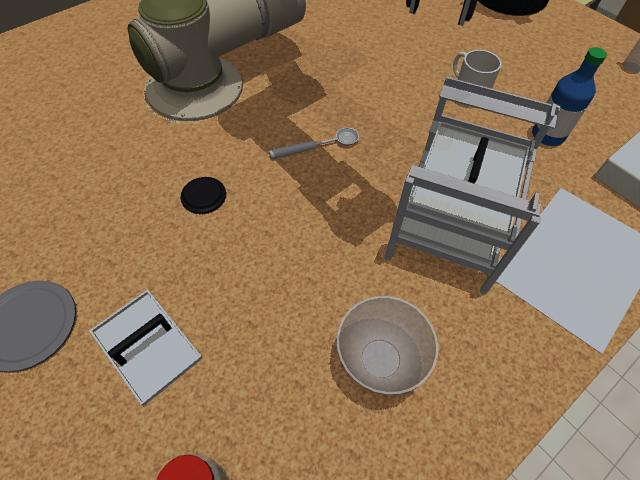

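```bash
python3 chk.py
python3 - <<'E'
import cv2
a=cv2.imread("pics/s9.png")[110:260,395:565]; cv2.imwrite("pics/s9b.png",cv2.resize(a,None,fx=4,fy=4,interpolation=2))
E
```

```text
[0.54522977 0.1228902  0.40182971] [-0.73954807 -0.05256992  0.06273068] 16.4
```

View pics/w9o.png

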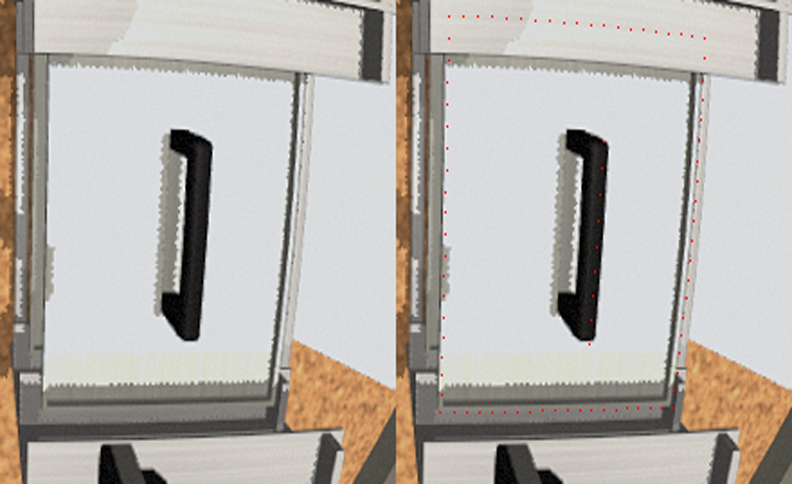

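View pics/s9b.png

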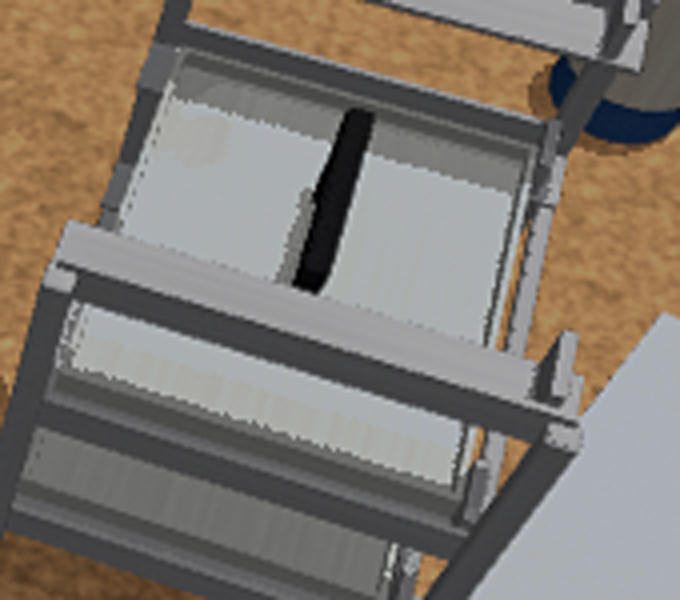

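Run:
```python
import cv2
from h import *
p=shot("wrist");t=p["frame"]
v=[.6497,.178,.135,28.1]
u=proj(p,tf(v,[.08,-.1,.012]))[0]; print(u)
x,y=u.astype(int); a=t[y-50:y+40,x-60:x+50]
cv2.imwrite("pics/c9.png",cv2.resize(a,None,fx=6,fy=6,interpolation=2))
```

```text
[488.92674461 270.67272664]
```

View pics/c9.png

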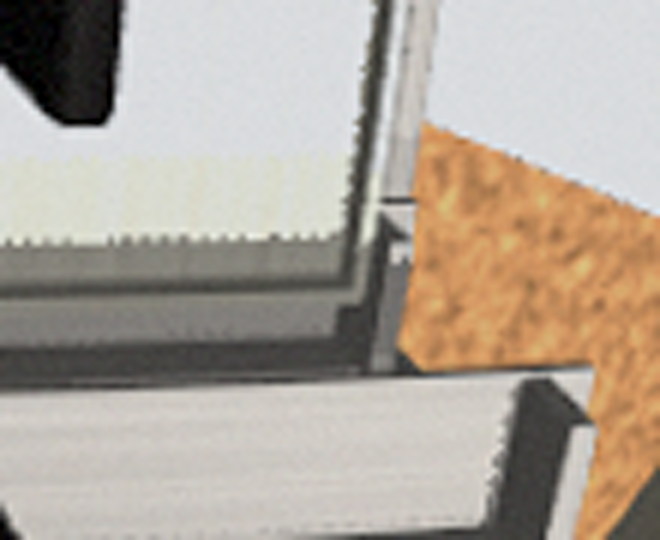

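```bash
python3 -c "
from rig import env
print(env.close_job())"
```

```text
the job is handed in; nothing more can be done
None
```

The wide tray is on the rack's middle rails, pushed in to the back stops, and I handed the job in at about 16.5 s. I gripped it by its handle, squared it up in front of the rack, slid it in above the rails and lowered it onto them. I then pushed until the force rose from about 5 N of drag to about 16 N at the stops, let go and backed away.

- **Placement:** The last scene and wrist pictures show the tray flat and square on both middle rails, with its back edge at the stop tabs. Twist was near zero (0.09 N m) while it was pressed on the stops.
- **Other trays:** The small tray showed no change in the last scene picture. The loaded tray is mostly hidden under the new one, and I felt no contact with it.
- **Disagreements:**
  - In the last wrist picture, the tray's expected outline sat 1–2 mm past the back edge I could see. That is within the calibration error, but I can't rule out a gap of about 1 mm at the stops.
  - The rack fit put the rack about 18 mm above the table, while contact with the rails suggested about 20 mm.
  - Before the lift, the camera fits put the tray's underside about 5 mm below the table, so I used table height for the grasp.

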